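# Set up the gel caster with the comb that fits

### The job

Get the gel caster ready for pouring. Of the three combs in the stand, take the one whose size fits the casting tray and set it teeth down across the tray, fully seated on both side walls in the pair of guides next to the fixed end wall, and swing the cam lever all the way over so that the gate closes the open end of the tray. Leave the other two combs in their stand and do not disturb the other things on the bench.

Things in the scene. Friction and masses are not known exactly. Their poses are not given: they have to be found in the camera images.
- caster: Gel caster, fixed: white base plate 190 x 118 mm, top at z = 15 mm. Origin: centre of its underside; x runs lengthwise from the cam end (-x, nearer the robot) to the fixed white end wall (inner face at x = +75 mm, top at z = 41 mm). A clear tray lies on it between end wall and gate; on the tray's side walls stand two pairs of guides for a comb.
- end_slot (a point): Between the guides next to the fixed end wall, mid-tray, at wall-top height (caster x = +54.5, z = 41 mm). Each guide: two grey lugs on the wall, 11.5 mm tall, round-topped, with a 15 mm gap in x where a comb's bar rests on the wall. Axes as the caster's. The fitting comb, seated, has its origin here, its y along y, either way round. (The guides at x = +14.5 mm, mid-tray, are not for this.)
- cam_lever (a joint): Black cam lever on a vertical axis: 0 = open, pointing to the caster's -x, gate 12 mm clear of the tray; 1.57 rad = closed stop, pointing to the caster's +y, gate against the tray. Turns clockwise seen from above as it closes; stays where it is left (about 2 N at the knob).
- lever_knob (a point): Middle of the upright black knob at the end of the cam lever, 60 mm from the lever's axis. The knob is 15 mm in diameter and runs from 42 mm to 74 mm above the bench; this point is at 64 mm.
- lever_pivot (a point): The lever's vertical axis, at the height of the knob's middle (caster x = -57.5, y = 0, z = 64 mm).
- comb_stand: Open grey stand, 150 x 136 x 34 mm (x, y, height), fixed. Six thin rails along y form three slots at x = -50, 0 and +50 mm; a comb hangs in each, its bar resting on the rails' tops (z = 28 mm), teeth between them. Origin: centre of its underside.
- comb_short: Comb, white: bar 12 mm thick (x), 76 mm long (y), 20 mm tall (z), with a 4 mm thick row of 6 teeth, 54 mm wide and 18 mm long, pointing down below it. 35 g. Origin: middle of the bar's underside, from which z points up to the bar's top at 20 mm. Stands in one of the slots with its bar on the stand's rails.
- comb_mid: Comb like comb_short, but the bar is 98 mm long and the row of 8 teeth 74 mm wide. Origin and axes as comb_short.
- comb_long: Comb like comb_short, but the bar is 116 mm long and the row of 10 teeth 93 mm wide. Origin and axes as comb_short.
- tip_box: Pipette tip box with a dark pink lid, 126 x 86 x 42 mm, lying loose. Origin: centre of its underside.
- timer: Small bench timer, 58 x 66 x 18 mm, loose. Origin: centre of its underside.
- tape_roll: Roll of label tape, diameter 64 mm, 19 mm high, lying flat, loose. Origin: centre of its underside.
- specimen_pot: Specimen pot with an orange screw cap, diameter 38 mm, 58 mm tall, loose. Origin: centre of its underside.
- beaker: Empty 50 ml beaker, diameter 46 mm, 58 mm tall, loose. Origin: centre of its underside.
- tray_floor (a point): Middle of the clear tray's floor (caster x = +25.5, y = 0, z = 19 mm). The tray is 98 mm long in x, open at both ends, 80 mm wide inside (y); its side walls are 5 mm thick and 22 mm tall, tops at z = 41 mm. The gate, a white plate with a black seal, closes its -x end.
Mind the look-alikes: they are no part of the job. What is shaped like the comb_mid but purple is not meant.

How it is judged:
By the outcome, as a careful person would: the job done as asked, in the order asked, and still so for the second after the job is handed in, with the robot touching nothing.
It also fails if it takes over 54 s, if anything falls off the work surface, if the arm or the gripper's body presses on something with over 40 N, if the wrist force passes 120 N, or if a joint passes its speed limit or range.

### The arm

A 6-joint arm with a two-finger parallel gripper is mounted at the origin on the work surface; the furniture and walls round the work are solid. World frame = base frame: x ahead of the robot, y to its left, z up, the work surface at z = 0. Lengths are in m, angles in rad, forces in N, time in s.
With the tool pointing down it reaches from about 0.375 to 0.9 m from the base axis. Payload 3.1 kg.
Tool frame: the origin (TCP) lies midway between the tips of the shut fingers; the grasp point (between the pads) lies 19 mm behind it (manip.pinch_z is the distance from the TCP to the grasp point, in m); z points along the fingers, y is the line along which they close (so a half turn about z gives the same grasp; the last joint's range is limited). The gripper opens to 85 mm and grips with 20 to 120 N. Pads are 22 mm wide; open, the fingers measure 114 mm over their backs; the gripper's body (76 mm by 85 mm) begins 54 mm behind the grasp point. The pads swing forward as they close: fully open they stand 13 mm farther back than shut.
Start: joints at [-1.405, 0.527, 1.433, -0, 1.181, -0.178], TCP at [0.211, -0.588, 0.231] pointing down, gripper open.
Joint ranges: [-3.08, 3.08], [-0.75, 2.2], [0.22, 2.44], [-1.43, 4.57], [0, 2.65], [-2.85, 2.85]. Speed limits (rad/s): [2.79, 2.79, 3.14, 3.14, 3.14, 3.14].

### API

Orientations are given as a unit quaternion [x, y, z, w].
In Python, from station import manip, viewer, ticket gives the robot as it stands.
- The arm moves only by the shell command python3 -m creep 'ROWS' [FORCE]. ROWS is JSON, a list of rows, each an object with "slide": the shift along the tool's x, y, z in cm, a list of three; "angular": the turn, a rotation vector about the tool's x, y, z in rad, a list of three; "claw": the opening, from -1 (shut) to 1 (fully open). A call has 1 to 10 rows; each row shifts and turns the commanded pose from where the row before left it, along the tool's axes as they then stand; what a row does not reach is not made up. A row lasts 1/12 s, in which the tool goes at most 41.7 mm and 7.16 degrees, less where a joint would pass 70% of its speed; a pose out of reach is approached as far as the arm can. A call with a gripper value outside its range is refused whole. The fingers move at their own pace and stop on an object; FORCE is the grip in N (left out, the last holds). Time passes only in rows, so rows that do not move let the fingers close. It gives the time, the measured TCP pose, the force, the opening and the grip force at its end, in the units of the state.
- manip.sense(): the state, without advancing time (a new reading comes with each control period).
- viewer.snapshot(name): name is "scene" or "top" or "wrist"; returns the picture (420x560x3 uint8, blue, green, red); there is no depth.
- viewer.calibration(name): a dict with "fov_y" (degrees; the focal length in pixels is half the picture's height over the tangent of half this angle, whatever the lens; pixels are square), "cx", "cy" (the principal point, pixels), "T" (4x4, takes a point from camera to world coordinates); the wrist camera has in their place "tool_from_camera" (4x4, takes a point from camera to tool coordinates, whose origin is the TCP and whose axes are the flange's). Camera axes: x right, y up, looking along -z (the intrinsics and any distortion apply to the point x, -y, -z); pixel columns grow to the right and rows downward; lengths in m; the calibration is good to about 2 mm. A picture is of the moment at which its call begins: read the wrist's pose just before it. calibration takes no time and is no camera call.
- ticket.sign_off(): hands the job in; it is judged then, once.
The state is a dict: "t": time; "q": joint angles; "qd": joint speeds; "tau": joint torques, N m; "tcp_pos": TCP position; "tool_rot": TCP orientation; "force": force on the tool from outside, world axes, zero at the start; "ft_torque": the same for the moment, N m; "finger_gap": opening from 0.0 (shut) to 1.0 (fully open); "gripper_force": force on a finger pad.
Only numpy, scipy, OpenCV 4.12 (cv2) and the standard library are available. Lean on these libraries where they do the work, as an engineer would, in place of code of your own. Each camera call takes 0.05 s, during which the arm holds its last target. There are 200 camera calls.

## Working session

There is one attempt and no reset: what is moved stays moved. The work goes in short steps, Python scripts to look and compute and a shell command to move; the robot and the scene stay as the last step left them, time stands still between calls to the robot, and variables do not carry over. Pictures are saved under pics/ and viewed, at most 10 in all, crops included, and the job is handed in when it is done.

```bash
mkdir -p pics
cat > h.py <<'E'
import numpy as np, cv2
from station import manip, viewer, ticket
from scipy.spatial.transform import Rotation as R
def snap(n,f):
    im=viewer.snapshot(n); cv2.imwrite('pics/'+f,im); return im
E
python3 - <<'E'
from h import *
s=manip.sense(); print({k:np.round(v,3).tolist() for k,v in s.items()})
for n in ('scene','top','wrist'):
    print(n,viewer.calibration(n)); snap(n,n+'0.png')
a=[cv2.imread(f'pics/{n}0.png') for n in('scene','top','wrist')]
E
ls
```

```text
{'t': 0.0, 'q': [-1.405, 0.528, 1.434, -0.0, 1.181, -0.178], 'qd': [-0.001, -0.001, 0.0, -0.0, -0.001, -0.001], 'tau': [0.001, -44.235, -17.803, -0.0, 0.008, -0.0], 'tcp_pos': [0.211, -0.588, 0.23], 'tool_rot': [0.985, 0.171, -0.0, -0.001], 'force': [-0.498, 0.077, -1.004], 'ft_torque': [0.046, 0.005, -0.042], 'gripper_force': 0.0, 'finger_gap': 0.999}
scene {'fov_y': 44.26358891801524, 'cx': 277.13878649251086, 'cy': 205.4913124245936, 'T': array([[ 0.72308966,  0.60986558, -0.32435368,  0.04661092],
       [-0.69072002,  0.63371269, -0.34830171, -0.46140387],
       [-0.00687019,  0.47589095,  0.87947746,  1.27357274],
       [ 0.        ,  0.        ,  0.        ,  1.        ]])}
top {'fov_y': 55.76082430616695, 'cx': 277.67019091423487, 'cy': 206.20679982731252, 'T': array([[-0.02360345,  0.99649474, -0.08025653,  0.36404963],
       [-0.99954441, -0.02503365, -0.01686091, -0.02577151],
       [-0.01881092,  0.07982199,  0.99663163,  1.23724014],
       [ 0.        ,  0.        ,  0.        ,  1.        ]])}
wrist {'fov_y': 64.24867134230813, 'cx': 280.931075792612, 'cy': 216.9669138912658, 'tool_from_camera': array([[ 6.89985765e-04,  9.56058487e-01,  2.93175191e-01,
         7.53969098e-02],
       [ 9.99999704e-01, -5.60280994e-04, -5.26388883e-04,
        -7.97184640e-04],
       [-3.38998072e-04,  2.93175467e-01, -9.56058592e-01,
        -1.42232206e-01],
       [ 0.00000000e+00,  0.00000000e+00,  0.00000000e+00,
         1.00000000e+00]])}
h.py
pics
```

View pics/top0.png

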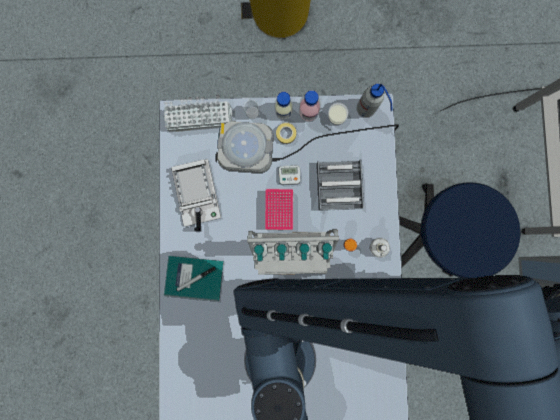

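View pics/scene0.png

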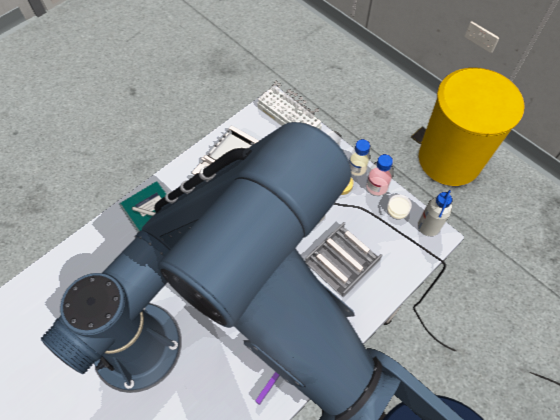

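The top view shows the stand at about (340,185) with three bars, and the caster at about (195,190) with its black lever at (198,220). The tip box is at (279,208), with a tall pipette rack at (290,255) in front of it. In the scene view the arm hides the caster. Next I'll enlarge both areas and compute rough positions.

```bash
cat >> h.py <<'E'
def ray(n,u,v,pose=None):
    c=viewer.calibration(n); f=210/np.tan(np.radians(c['fov_y'])/2)
    d=np.array([(u-c['cx'])/f,-(v-c['cy'])/f,-1.])
    if n=='wrist':
        s=pose or manip.sense(); M=np.eye(4); M[:3,:3]=R.from_quat(s['tool_rot']).as_matrix(); M[:3,3]=s['tcp_pos']; T=M@c['tool_from_camera']
    else: T=c['T']
    return T[:3,3],T[:3,:3]@d
def onz(n,u,v,z,pose=None):
    o,d=ray(n,u,v,pose); return o+d*(z-o[2])/d[2]
E
python3 - <<'E'
from h import *
im=cv2.imread('pics/top0.png')
a=cv2.resize(im[145:225,305:375],None,fx=5.5,fy=5.5,interpolation=cv2.INTER_CUBIC)
b=cv2.resize(im[150:230,165:235],None,fx=5.5,fy=5.5,interpolation=cv2.INTER_CUBIC)
cv2.imwrite('pics/topcrop.png',np.hstack([a,b]))
sub=im[155:215,312:370]; m=((sub.min(2)>185)).astype(np.uint8)
n,l,st,ce=cv2.connectedComponentsWithStats(m)
for i in range(1,n):
    if 60<st[i,4]<500:
        p=np.argwhere(l==i)[:,::-1].astype(np.float32); r=cv2.minAreaRect(p); c=np.array(r[0])+[312,155]
        print(st[i],c,r[1:],onz('top',*c,.048),'len mm',max(r[1])*1.19/397*1000)
for u,v in ((198,229),(175,168),(207,161),(190,226),(219,219)): print(u,v,onz('top',u,v,.02))
E
```

```text
[11 26 37  4 86] [341.00127983 182.53566933] ((2.2128746509552, 36.084136962890625), 87.95458984375) [ 0.52651745 -0.19802879  0.048     ] len mm 108.16151885601975
[15 43 32  3 72] [342.5 199. ] ((2.0, 31.0), 90.0) [ 0.47662151 -0.20070414  0.048     ] len mm 92.92191435768262
198 229 [0.39794428 0.2413825  0.02      ]
175 168 [0.58951102 0.31188734 0.02      ]
207 161 [0.60886648 0.21164567 0.02      ]
190 226 [0.40775861 0.26602268 0.02      ]
219 219 [0.42712048 0.17628647 0.02      ]
```

View pics/topcrop.png

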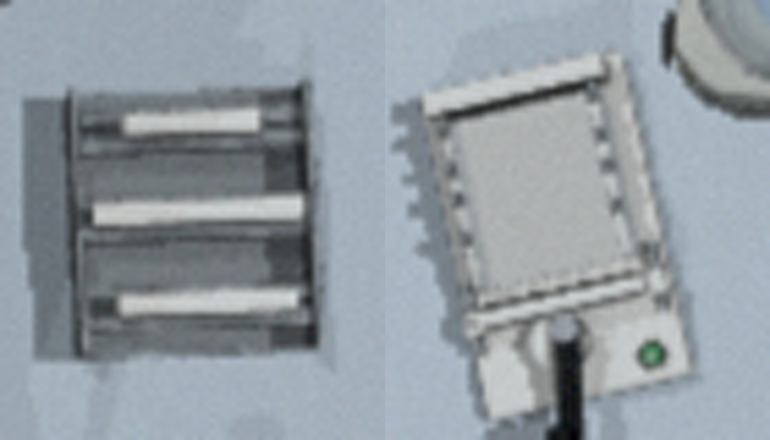

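The enlarged view shows the nearest bar in the stand is about 93 px-mm long, which makes it comb_mid, the fitting one. It sits at roughly (0.477, -0.20). The middle bar is the long comb and the far one is the short. The lever points toward the robot, and the end wall is at the far left with a caster yaw of about 10°. First I turn the tool so its y axis lies along world x, then move over the stand.

```bash
python3 -m creep '[{"slide":[0,0,0],"angular":[0,0,-0.1227],"claw":1},{"slide":[0,0,0],"angular":[0,0,-0.1227],"claw":1},{"slide":[0,0,0],"angular":[0,0,-0.1227],"claw":1},{"slide":[0,0,0],"angular":[0,0,-0.1227],"claw":1},{"slide":[0,0,0],"angular":[0,0,-0.1227],"claw":1},{"slide":[0,0,0],"angular":[0,0,-0.1227],"claw":1},{"slide":[0,0,0],"angular":[0,0,-0.1227],"claw":1},{"slide":[0,0,0],"angular":[0,0,-0.1227],"claw":1},{"slide":[0,0,0],"angular":[0,0,-0.1227],"claw":1},{"slide":[0,0,0],"angular":[0,0,-0.1227],"claw":1}]'
python3 -m creep '[{"slide":[2.6,1.8,0],"angular":[0,0,0],"claw":0},{"slide":[2.6,1.8,0],"angular":[0,0,0],"claw":0},{"slide":[2.6,1.8,0],"angular":[0,0,0],"claw":0},{"slide":[2.6,1.8,0],"angular":[0,0,0],"claw":0},{"slide":[2.6,1.8,0],"angular":[0,0,0],"claw":0},{"slide":[2.6,1.8,0],"angular":[0,0,0],"claw":0},{"slide":[2.6,1.8,0],"angular":[0,0,0],"claw":0},{"slide":[2.6,1.8,0],"angular":[0,0,0],"claw":0},{"slide":[2.6,1.8,0],"angular":[0,0,0],"claw":0},{"slide":[2.6,1.8,0],"angular":[0,0,0],"claw":0}]'
```

```text
t: 0.98
tcp_pos: [0.2106, -0.5881, 0.2309]
tool_rot: [0.705, 0.709, 0.0, -0.0]
force: [-0.3, 0.1, -0.9]
finger_gap: 0.997
gripper_force: 0.0
t: 1.82
tcp_pos: [0.3912, -0.3269, 0.2312]
tool_rot: [0.707, 0.707, 0.0, -0.0]
force: [0.5, 0.6, -0.5]
finger_gap: 0.499
gripper_force: 0.0
```

Commands track well.

```bash
python3 -m creep '[{"slide":[3.2,2.2,0],"angular":[0,0,0],"claw":0},{"slide":[3.2,2.2,0],"angular":[0,0,0],"claw":0},{"slide":[3.2,2.2,0],"angular":[0,0,0],"claw":0},{"slide":[3.1,2,0],"angular":[0,0,0],"claw":0},{"slide":[0,0,0],"angular":[0,0,0],"claw":0},{"slide":[0,0,0],"angular":[0,0,0],"claw":0}]'
python3 - <<'E'
from h import *
s=manip.sense(); im=snap('wrist','w1.png'); print(s['tcp_pos'],s['tool_rot'])
im2=snap('top','top1.png')
cv2.imwrite('pics/w1t.png',np.hstack([cv2.resize(im,(440,330)),cv2.resize(im2[140:240,160:260],(330,330))]))
m=(im.min(2)>165).astype(np.uint8)
n,l,st,ce=cv2.connectedComponentsWithStats(m)
for i in range(1,n):
    if st[i,4]>800:
        p=np.argwhere(l==i)[:,::-1].astype(np.float32); r=cv2.minAreaRect(p); print(st[i],r,onz('wrist',*r[0],.048,s))
E
```

```text
t: 2.32
tcp_pos: [0.4773, -0.1995, 0.2311]
tool_rot: [0.706, 0.709, -0.0, -0.0]
force: [-0.1, -0.3, 0.5]
finger_gap: 0.507
gripper_force: 0.0
[ 0.47726644 -0.1994749   0.23112725] [ 7.05520383e-01  7.08689578e-01 -1.49818942e-04 -2.22790775e-04]
```

View pics/w1t.png

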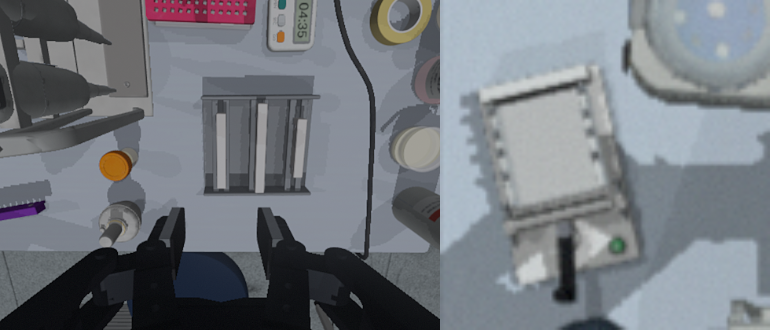

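The wrist view shows three bars in the stand. The left one (nearest the robot, about (281,190) in full pixels) is comb_mid, and the fingers line up with its column. The tall pipette rack is on the left. Next I measure the bar.

Run:
```python
from h import *
im=cv2.imread('pics/w1.png'); s=manip.sense()
x0,y0=262,128; sub=im[y0:242,x0:395]
g=sub.min(2); print(np.percentile(g,[5,50,80,90,95]), g[60].tolist())
_,m=cv2.threshold(g,160,1,0)
n,l,st,ce=cv2.connectedComponentsWithStats(m)
for i in range(1,n):
    if st[i,4]>300:
        p=np.argwhere(l==i)[:,::-1].astype(np.float32); r=cv2.minAreaRect(p); b=cv2.boxPoints(r)+[x0,y0]
        P=np.array([onz('wrist',*q,.048,s)[:2] for q in b]); c=P.mean(0); e=P-np.roll(P,-1,0); L=np.linalg.norm(e,axis=1);v=e[L.argmax()]
        print(b.mean(0),c,L[:2]*1e3,np.degrees(np.arctan2(v[1],v[0]))%180)
```

```text
[ 57.  98. 134. 161. 162.] [98, 99, 99, 99, 98, 98, 99, 100, 89, 93, 100, 99, 96, 100, 144, 164, 163, 161, 162, 162, 162, 161, 161, 164, 158, 116, 90, 103, 107, 85, 87, 104, 102, 102, 103, 102, 102, 102, 102, 101, 101, 102, 101, 101, 93, 90, 92, 91, 90, 91, 91, 92, 91, 94, 81, 52, 79, 101, 100, 98, 98, 94, 75, 56, 115, 157, 165, 162, 161, 161, 161, 161, 161, 161, 164, 155, 124, 98, 101, 101, 100, 101, 101, 101, 101, 102, 101, 102, 99, 92, 91, 90, 90, 91, 91, 90, 91, 93, 76, 60, 62, 63, 50, 69, 95, 100, 98, 98, 82, 65, 66, 67, 65, 55, 121, 158, 161, 160, 160, 161, 161, 161, 160, 161, 165, 142, 105, 97, 100, 96, 112, 129, 132]
[281.5 205.5] [ 0.4772343  -0.21466435] [ 8.80261781 67.79492451] 89.8652097396473
[380.3970871  203.53403473] [ 0.57658243 -0.21187758] [43.28776572  9.18772534] 90.53210423453525
[330.99999905 212.5       ] [ 0.52740089 -0.22171767] [60.45747043  9.1879778 ] 90.97391274462723
```

Run:
```python
from h import *
im=cv2.imread('pics/w1.png'); s=manip.sense()
x0,y0=262,118; sub=im[y0:252,x0:395]
for t in (125,140):
  m=((sub.min(2)>t)).astype(np.uint8); m=cv2.morphologyEx(m,cv2.MORPH_OPEN,np.ones((7,7),np.uint8))
  n,l,st,ce=cv2.connectedComponentsWithStats(m)
  for i in range(1,n):
    if st[i,4]>300:
        p=np.argwhere(l==i)[:,::-1].astype(np.float32); r=cv2.minAreaRect(p); b=cv2.boxPoints(r)+[x0,y0]
        P=np.array([onz('wrist',*q,.048,s)[:2] for q in b]); c=P.mean(0); e=P-np.roll(P,-1,0); L=np.linalg.norm(e,axis=1);v=e[L.argmax()]
        print(b.mean(0),c,L[:2]*1e3,np.degrees(np.arctan2(v[1],v[0]))%180)
```

```text
[331.92562103 188.4763937 ] [ 0.52720989 -0.19902623] [114.77354298  10.68437687] 90.59453719754234
[281.00000024 191.99999237] [ 0.47671559 -0.20178337] [ 9.54543251 95.77270057] 89.81503519583492
[381.79310799 188.48275661] [ 0.57661481 -0.19728698] [74.59170641 11.07074084] 90.72667268414229
[331.96777248 188.03949666] [ 0.52723187 -0.19852425] [113.54580698  10.11814528] 90.5964055802509
[281.00000024 191.99999237] [ 0.47671559 -0.20178337] [ 9.54543251 95.77270057] 89.81503519583492
[381.79077911 188.48347473] [ 0.57661738 -0.19728182] [74.42361423 10.31120894] 90.95313965025488
```

comb_mid measures about 97 mm long and lies at (0.4767, -0.2018), which agrees with both views. Before descending I check the rack's height and its clearance to the forearm.

Run:
```python
from h import *
im=snap('scene','scene1.png'); t=cv2.imread('pics/top1.png')
cv2.imwrite('pics/st.png',np.hstack([cv2.resize(im[90:330,100:440],(510,360)),cv2.resize(t[120:300,160:300],(280,360))]))
```

```text
(no output)
```

View pics/st.png

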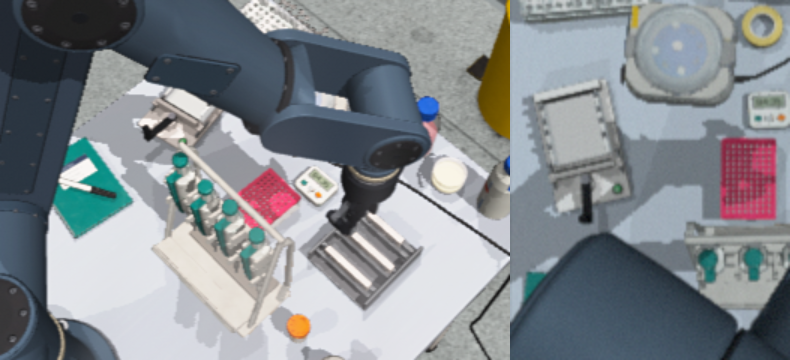

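The rack stands in front of the stand and tip box, and the forearm passes well above it. The lever (black) points toward the robot and the gate is open. Now I descend over comb_mid with the gripper half open.

```bash
python3 - <<'E'
from h import *
o1,d1=ray('scene',220,196.7);o2,d2=ray('top',260.5,247.5)
k=np.linalg.lstsq(np.c_[d1,-d2],o2-o1,rcond=None)[0]; print(o1+k[0]*d1,o2+k[1]*d2)
E
python3 -m creep '[{"slide":[-0.2,-0.05,2.5],"angular":[0,0,0],"claw":0},{"slide":[0,0,2.5],"angular":[0,0,0],"claw":0},{"slide":[0,0,2.5],"angular":[0,0,0],"claw":0},{"slide":[0,0,2.5],"angular":[0,0,0],"claw":0},{"slide":[0,0,2.5],"angular":[0,0,0],"claw":0},{"slide":[0,0,2.5],"angular":[0,0,0],"claw":0},{"slide":[0,0,1.5],"angular":[0,0,0],"claw":0},{"slide":[0,0,1],"angular":[0,0,0],"claw":0},{"slide":[0,0,0],"angular":[0,0,0],"claw":0}]'
```

```text
[0.33830536 0.03734198 0.27658276] [0.34262778 0.03423333 0.27629229]
t: 3.22
tcp_pos: [0.4746, -0.2041, 0.0544]
tool_rot: [0.708, 0.706, -0.0, -0.002]
force: [-0.2, 0.2, -0.7]
finger_gap: 0.5
gripper_force: 0.0
```

```bash
python3 -m creep '[{"slide":[0.15,0.15,0.8],"angular":[0,0,0],"claw":0},{"slide":[0,0,0.8],"angular":[0,0,0],"claw":0},{"slide":[0,0,0.6],"angular":[0,0,0],"claw":0},{"slide":[0,0,0],"angular":[0,0,0],"claw":0},{"slide":[0,0,0],"angular":[0,0,0],"claw":0}]'
```

```text
t: 3.63
tcp_pos: [0.4777, -0.2018, 0.0343]
tool_rot: [0.707, 0.707, -0.0, -0.0]
force: [-0.3, -0.4, 0.3]
finger_gap: 0.501
gripper_force: 0.0
```

```bash
python3 -m creep '[{"slide":[0,-0.1,0.2],"angular":[0,0,0],"claw":0},{"slide":[0,0,0],"angular":[0,0,0],"claw":-0.5},{"slide":[0,0,0],"angular":[0,0,0],"claw":-1},{"slide":[0,0,0],"angular":[0,0,0],"claw":-1},{"slide":[0,0,0],"angular":[0,0,0],"claw":-1},{"slide":[0,0,0],"angular":[0,0,0],"claw":-1},{"slide":[0,0,0],"angular":[0,0,0],"claw":-1},{"slide":[0,0,0],"angular":[0,0,0],"claw":-1},{"slide":[0,0,0],"angular":[0,0,0],"claw":-1}]' 40
```

```text
t: 4.38
tcp_pos: [0.477, -0.202, 0.0327]
tool_rot: [0.707, 0.707, 0.0, 0.0]
force: [-0.2, 0.9, 5.1]
finger_gap: 0.128
gripper_force: 40.6
```

```bash
python3 -m creep '[{"slide":[0,0,-0.5],"angular":[0,0,0],"claw":-1},{"slide":[0,0,-1],"angular":[0,0,0],"claw":-1},{"slide":[0,0,-1.5],"angular":[0,0,0],"claw":-1},{"slide":[0,0,-2.5],"angular":[0,0,0],"claw":-1},{"slide":[0,0,-3],"angular":[0,0,0],"claw":-1},{"slide":[0,0,-3],"angular":[0,0,0],"claw":-1},{"slide":[0,0,-3],"angular":[0,0,0],"claw":-1},{"slide":[0,0,-3],"angular":[0,0,0],"claw":-1},{"slide":[0,0,-2.5],"angular":[0,0,0],"claw":-1},{"slide":[0,0,-1],"angular":[0,0,0],"claw":-1}]'
python3 -m creep '[{"slide":[1,0.3,0],"angular":[0,0,0],"claw":-1},{"slide":[2,0.5,0],"angular":[0,0,0],"claw":-1},{"slide":[3,0.5,0],"angular":[0,0,0],"claw":-1},{"slide":[3,0.5,0],"angular":[0,0,0],"claw":-1},{"slide":[3,0.5,0],"angular":[0,0,0],"claw":-1},{"slide":[3,0.5,0],"angular":[0,0,-0.03],"claw":-1},{"slide":[3,0.5,0],"angular":[0,0,-0.03],"claw":-1},{"slide":[3,0.5,0],"angular":[0,0,-0.03],"claw":-1},{"slide":[3,0.2,0],"angular":[0,0,-0.03],"claw":-1},{"slide":[3,0,0],"angular":[0,0,-0.03],"claw":-1}]'
python3 -m creep '[{"slide":[3,-0.3,0],"angular":[0,0,-0.03],"claw":-1},{"slide":[3,-0.3,0],"angular":[0,0,0],"claw":-1},{"slide":[3,-0.3,0],"angular":[0,0,0],"claw":-1},{"slide":[3,0,0],"angular":[0,0,0],"claw":-1},{"slide":[2,0,0],"angular":[0,0,0],"claw":-1},{"slide":[1,0,0],"angular":[0,0,0],"claw":-1},{"slide":[0,0,0],"angular":[0,0,0],"claw":-1},{"slide":[0,0,0],"angular":[0,0,0],"claw":-1},{"slide":[0,0,0],"angular":[0,0,0],"claw":-1}]'
python3 - <<'E'
from h import *
s=manip.sense(); im=snap('wrist','w2.png'); print(s['tcp_pos'],s['tool_rot'])
E
```

```text
t: 5.22
tcp_pos: [0.4779, -0.2027, 0.2464]
tool_rot: [0.707, 0.707, 0.001, 0.003]
force: [0.5, -0.3, 0.6]
finger_gap: 0.13
gripper_force: 39.9
t: 6.05
tcp_pos: [0.5064, 0.0706, 0.2401]
tool_rot: [0.652, 0.759, -0.001, -0.002]
force: [0.3, 0.3, 0.1]
finger_gap: 0.123
gripper_force: 39.9
t: 6.8
tcp_pos: [0.4727, 0.2136, 0.2416]
tool_rot: [0.641, 0.768, -0.001, -0.0]
force: [-0.2, -0.7, -0.6]
finger_gap: 0.128
gripper_force: 39.9
[0.47268389 0.21362806 0.24159243] [ 6.40943813e-01  7.67587359e-01 -7.79972973e-04 -2.57373971e-04]
```

View pics/w2.png

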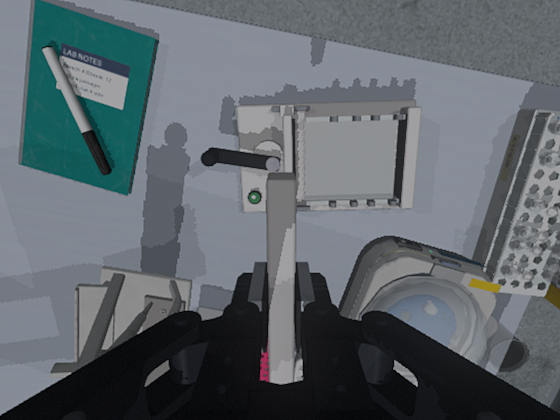

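The comb is held straight. The caster is in full view: knob at (209,157), pivot at (278,163), end wall around x 400–418 px, and lug rows at y≈118 and 203 px. I enlarge it to pick out the features.

Run:
```python
from h import *
im=cv2.imread('pics/w2.png')
c=cv2.resize(im[92:217,230:430],None,fx=4,fy=4,interpolation=cv2.INTER_CUBIC)
cv2.imwrite('pics/w2c.png',c)
```

```text
(no output)
```

View pics/w2c.png

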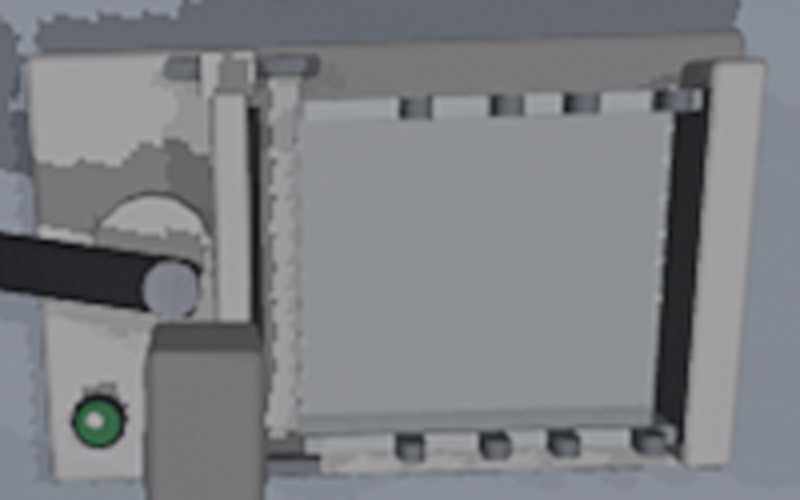

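Crop features:
- Lugs, top side: (416,105), (507,104), (582,102), (672,99).
- Lugs, bottom side: (410,446), (495,444), (563,442), (650,440).
- End wall inner top edge: (712,65)–(684,462).

The lug spacings match the pairs at 14.5 and 54.5.

Run:
```python
from h import *
s=manip.sense()
F=lambda u,v,z:onz('wrist',230+u/4,92+v/4,z,s)[:2]
T=[(416,105),(507,104),(582,102),(672,99)];B=[(410,446),(495,444),(563,442),(650,440)]
for z in (.044,.048,.0525):
    t=np.array([F(*p,z) for p in T]);b=np.array([F(*p,z) for p in B]); m=(t+b)/2
    d=m[3]-m[0]; w=t-b
    print(z,'span y',np.linalg.norm(w,axis=1)*1e3,'span x',np.linalg.norm(d)*1e3,'yawx',np.degrees(np.arctan2(d[1],d[0])),'yaw_t,b',[np.degrees(np.arctan2(*(k[3]-k[0])[::-1])) for k in(t,b)],'slot',(m[2]+m[3])/2)
E1,E2=F(712,65,.041),F(684,462,.041); print('wall',E1,E2,np.linalg.norm(E1-E2),np.degrees(np.arctan2(*(E1-E2)[::-1]))-90)
# slot from tray-mid wall point
th=np.radians(np.degrees(np.arctan2(*(E1-E2)[::-1]))-90); x=np.array([np.cos(th),np.sin(th)]); y=np.array([-x[1],x[0]])
print('wall mid-20.5',(E1+E2)/2-.0205*x)
for z in(.064,.074): print('knob',F(-84,260,z),'pivot',F(172,288,z-.02))
# base corners z=.015
C=[F(30,58,.015),F(742,34,.015),F(56,478,.015)]; print(C,[np.linalg.norm(C[0]-C[k])*1e3 for k in(1,2)])
for k in range(2): d=[C[1]-C[0],C[0]-C[2]][k]; print(np.degrees(np.arctan2(d[1],d[0])))
print('centre',(C[1]+C[2])/2)
```

```text
0.044 span y [85.88562975 85.5678848  85.47139689 85.64423457] span x 62.51083209257827 yawx 11.678615619190223 yaw_t,b [np.float64(11.565480172023218), np.float64(11.79066898322011)] slot [0.57037826 0.26182183]
0.048 span y [84.8752739  84.5612669  84.46591407 84.63671849] span x 61.77545663027409 yawx 11.678615619190198 yaw_t,b [np.float64(11.56548017202323), np.float64(11.790668983220106)] slot [0.56908521 0.26212784]
0.0525 span y [83.73862357 83.42882176 83.33474589 83.5032629 ] span x 60.94815923518214 yawx 11.678615619190143 yaw_t,b [np.float64(11.565480172023202), np.float64(11.790668983220094)] slot [0.56763054 0.2624721 ]
wall [0.58052429 0.31552022] [0.60207827 0.21748555] 0.10037614778891053 12.399812803445087
wall mid-20.5 [0.57127948 0.26210088]
knob [0.39944758 0.23758027] pivot [0.46034582 0.23903521]
knob [0.40135417 0.2391506 ] pivot [0.46034925 0.24047038]
[array([0.41340767, 0.28745582]), array([0.59509668, 0.32641537]), array([0.43689696, 0.17530878])] [np.float64(185.81911339142488), np.float64(114.58056510920805)]
12.102655114964955
101.82963924760155
centre [0.51599682 0.25086208]
```

The slot estimates agree: lugs (0.570, 0.262), end wall (0.571, 0.262), base (0.569, 0.262), all with a yaw of about 11.8°. I move above the slot and hover at z≈0.10 for a closer look.

```bash
python3 -m creep '[{"slide":[0.2,0.5,0],"angular":[0,0,-0.026],"claw":-1},{"slide":[0.3,1.5,0],"angular":[0,0,0],"claw":-1},{"slide":[0.5,2,0],"angular":[0,0,0],"claw":-1},{"slide":[0.5,2,0],"angular":[0,0,0],"claw":-1},{"slide":[0.5,2,0],"angular":[0,0,0],"claw":-1},{"slide":[0.4,1.5,0],"angular":[0,0,0],"claw":-1},{"slide":[0.35,1,0],"angular":[0,0,0],"claw":-1},{"slide":[0,0,2],"angular":[0,0,0],"claw":-1},{"slide":[0,0,2.5],"angular":[0,0,0],"claw":-1},{"slide":[0,0,2.5],"angular":[0,0,0],"claw":-1}]'
python3 -m creep '[{"slide":[0,0,2.5],"angular":[0,0,0],"claw":-1},{"slide":[0,0,2.5],"angular":[0,0,0],"claw":-1},{"slide":[0,0,1.5],"angular":[0,0,0],"claw":-1},{"slide":[0,0,0],"angular":[0,0,0],"claw":-1},{"slide":[0,0,0],"angular":[0,0,0],"claw":-1},{"slide":[0,0,0],"angular":[0,0,0],"claw":-1}]'
python3 - <<'E'
from h import *
s=manip.sense(); im=snap('wrist','w3.png'); print(s['tcp_pos'],s['tool_rot'],np.degrees(2*np.arctan2(s['tool_rot'][1],s['tool_rot'][0])))
E
```

```text
t: 7.68
tcp_pos: [0.5718, 0.2621, 0.1721]
tool_rot: [0.631, 0.776, 0.001, 0.001]
force: [-0.5, 1.1, -0.5]
finger_gap: 0.128
gripper_force: 39.9
t: 8.18
tcp_pos: [0.5714, 0.2626, 0.1083]
tool_rot: [0.631, 0.776, 0.001, 0.001]
force: [0.9, -0.1, -0.8]
finger_gap: 0.13
gripper_force: 39.9
[0.57144824 0.26257085 0.10832103] [6.30858111e-01 7.75897407e-01 9.06777665e-04 6.59374511e-04] 101.77301980626358
```

View pics/w3.png

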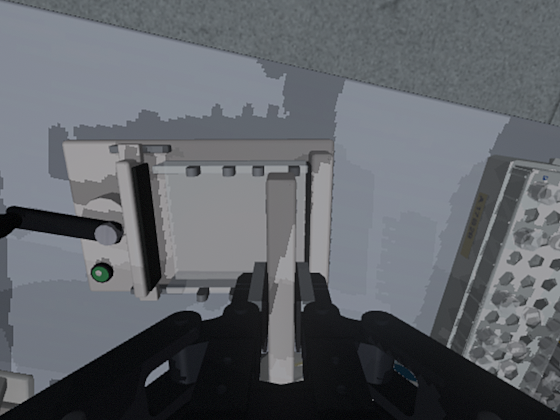

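At the hover, the far lugs are at u ≈ 193, 229, 258 and 294 (v≈170), and the bar's far end is centred at u≈281. I measure the offset from these.

Run:
```python
from h import *
im=cv2.imread('pics/w3.png'); g=im.min(2)
for v in (166,168,170,172,174): print(v,g[v,183:312].tolist())
s=manip.sense(); M=R.from_quat(s['tool_rot']).as_matrix()
for z in(.041,.047,.0525):
  print(z,[np.round(M.T@(onz('wrist',u,170,z,s)-s['tcp_pos'])*1e3,1).tolist() for u in(193,229,258,294)])
for u in(267,296): print(M.T@(onz('wrist',u,175,s['tcp_pos'][2]+.0153,s)-s['tcp_pos'])*1e3)
```

```text
166 [137, 138, 141, 128, 102, 77, 53, 46, 47, 47, 48, 48, 47, 49, 50, 47, 35, 119, 145, 139, 139, 138, 139, 139, 139, 141, 142, 141, 141, 142, 141, 142, 141, 141, 141, 142, 142, 142, 147, 136, 93, 55, 52, 54, 54, 54, 54, 53, 54, 54, 54, 47, 96, 137, 145, 143, 142, 143, 143, 143, 142, 143, 143, 143, 143, 144, 142, 145, 151, 116, 55, 53, 55, 54, 56, 55, 57, 57, 56, 54, 45, 124, 150, 146, 144, 145, 144, 145, 144, 145, 145, 145, 144, 145, 145, 145, 145, 145, 145, 146, 146, 145, 146, 148, 137, 87, 37, 41, 41, 44, 42, 43, 44, 44, 41, 37, 100, 141, 148, 145, 146, 147, 141, 127, 93, 44, 31, 31, 58]
168 [150, 154, 126, 77, 68, 72, 69, 79, 82, 78, 73, 69, 64, 54, 43, 36, 28, 104, 146, 152, 149, 150, 149, 149, 149, 149, 150, 150, 149, 150, 149, 149, 149, 150, 150, 149, 149, 152, 138, 92, 64, 77, 82, 85, 85, 81, 78, 76, 71, 63, 48, 30, 103, 146, 153, 149, 149, 149, 149, 149, 149, 149, 149, 149, 149, 149, 150, 152, 141, 96, 66, 79, 83, 84, 86, 83, 80, 76, 73, 65, 36, 129, 156, 150, 149, 149, 149, 149, 149, 149, 150, 149, 149, 149, 149, 150, 148, 149, 149, 149, 149, 149, 149, 153, 143, 94, 47, 58,
[... 1521 characters left out ...]
69, 47, 53, 113, 140, 140, 139, 138, 138, 138, 138, 138, 138, 138, 138, 138, 139, 138, 140, 138, 102, 72, 88, 94, 100, 101, 100, 94, 89, 80, 66, 53, 120, 144, 142, 124, 82, 66, 70, 73, 72, 72, 73, 74, 74, 73, 74, 73, 73, 74, 74, 74, 73, 74, 75, 75, 76, 76, 73, 76, 75, 75, 71, 71, 71, 66, 56, 78, 128, 142, 138, 139, 145, 108, 32, 25, 32, 36, 25, 86]
0.041 [[42.0, -54.7, 67.6], [42.0, -32.1, 67.7], [42.1, -13.8, 67.8], [42.1, 8.8, 67.8]]
0.047 [[43.0, -53.2, 61.6], [43.0, -31.2, 61.7], [43.0, -13.4, 61.8], [43.0, 8.6, 61.8]]
0.0525 [[43.9, -51.7, 56.2], [43.9, -30.3, 56.2], [43.9, -13.0, 56.3], [43.9, 8.4, 56.3]]
[ 53.32020117  -4.6332498  -15.30683916]
[ 53.32420151   6.45148744 -15.27174964]
```

Run:
```python
from h import *
im=cv2.imread('pics/w3.png'); g=im.min(2).astype(int)
for v in (178,182,190,200,215,230): print(v,g[v,258:308].tolist())
s=manip.sense(); M=R.from_quat(s['tool_rot']).as_matrix(); t=s['tcp_pos']
L=lambda u,v,z: np.round(M.T@(onz('wrist',u,v,z,s)-t)*1e3,1)
print(L(267.5,173,t[2]-.0047),L(296.5,173,t[2]-.0047))
for v in (182,200,230): print(v,L(267.5,v,t[2]+.0153),L(296.5,v,t[2]+.0153))
for u in (263.5,288): print(L(u,168,.041))
print(g[176:192,280].tolist(), g[160:180,275].tolist())
```

```text
178 [141, 140, 140, 139, 139, 139, 140, 143, 124, 84, 68, 72, 73, 73, 73, 73, 75, 74, 74, 73, 73, 73, 74, 72, 74, 74, 74, 73, 75, 74, 74, 73, 74, 73, 75, 73, 67, 115, 140, 142, 140, 139, 138, 139, 138, 140, 147, 111, 36, 30]
182 [139, 139, 139, 140, 140, 140, 143, 126, 99, 97, 108, 115, 115, 114, 115, 114, 115, 114, 114, 114, 114, 114, 115, 115, 115, 114, 113, 114, 114, 113, 113, 113, 111, 112, 112, 109, 105, 88, 112, 138, 140, 138, 139, 138, 139, 140, 139, 102, 38, 32]
190 [140, 140, 140, 140, 140, 141, 145, 122, 94, 99, 107, 114, 116, 114, 114, 115, 115, 114, 115, 114, 115, 115, 115, 116, 115, 115, 115, 115, 115, 115, 115, 115, 116, 115, 116, 113, 105, 89, 124, 143, 139, 139, 138, 139, 139, 142, 140, 98, 29, 33]
200 [140, 140, 141, 140, 141, 141, 145, 112, 83, 98, 107, 113, 116, 116, 115, 115, 114, 115, 115, 114, 114, 115, 116, 115, 115, 116, 115, 115, 116, 115, 115, 115, 115, 116, 115, 112, 105, 87, 90, 129, 141, 139, 139, 139, 139, 145, 146, 99, 23, 35]
215 [141, 141, 141, 140, 142, 141, 142, 147, 116, 90, 106, 113, 115, 115, 114, 115, 114, 114, 114, 114, 115, 115, 115, 115, 115, 113, 115, 115, 115, 114, 115, 115, 115, 115, 115, 111, 103, 89, 125, 144, 140, 140, 140, 141, 141, 145, 121, 60, 29, 37]
230 [141, 141, 141, 141, 142, 141, 141, 146, 118, 92, 102, 111, 116, 115, 114, 116, 115, 114, 114, 114, 114, 115, 115, 115, 115, 115, 116, 115, 113, 115, 115, 114, 111, 146, 159, 145, 134, 112, 127, 143, 141, 141, 140, 140, 142, 149, 112, 37, 34, 40]
[50.7 -5.3  4.7] [50.7  7.5  4.7]
182 [ 50.6  -4.5 -15.3] [ 50.6   6.7 -15.3]
200 [ 43.5  -4.6 -15.3] [ 43.5   6.8 -15.3]
230 [ 31.1  -4.7 -15.3] [ 31.1   7.  -15.3]
[ 43.3 -10.4  67.8]
[43.3  5.  67.8]
[76, 75, 74, 83, 104, 115, 115, 114, 115, 115, 114, 115, 115, 115, 115, 115] [98, 99, 108, 106, 103, 119, 144, 151, 149, 149, 152, 146, 108, 66, 74, 75, 77, 77, 74, 82]
```

The bar is centred at tool y +1.1 mm and the gap at −2.7 mm (gap width 15.4 mm, bar length consistent). I shift by −3.3 mm in y and −1 mm in x, go lower, and re-measure there.

```bash
python3 -m creep '[{"slide":[-0.1,-0.33,0.5],"angular":[0,0,0],"claw":-1},{"slide":[0,0,0.8],"angular":[0,0,0],"claw":-1},{"slide":[0,0,0.8],"angular":[0,0,0],"claw":-1},{"slide":[0,0,0.5],"angular":[0,0,0],"claw":-1},{"slide":[0,0,0],"angular":[0,0,0],"claw":-1},{"slide":[0,0,0],"angular":[0,0,0],"claw":-1},{"slide":[0,0,0],"angular":[0,0,0],"claw":-1}]'
python3 - <<'E'
from h import *
s=manip.sense(); im=snap('wrist','w4.png')
g=cv2.cvtColor(im,cv2.COLOR_BGR2GRAY)
cv2.imwrite('pics/w4c.png',cv2.resize(im[150:290,150:350],None,fx=4,fy=4,interpolation=cv2.INTER_CUBIC))
E
```

```text
t: 8.82
tcp_pos: [0.5672, 0.2612, 0.0812]
tool_rot: [0.631, 0.776, 0.0, -0.0]
force: [1.0, -1.2, -0.2]
finger_gap: 0.128
gripper_force: 39.9
```

View pics/w4c.png

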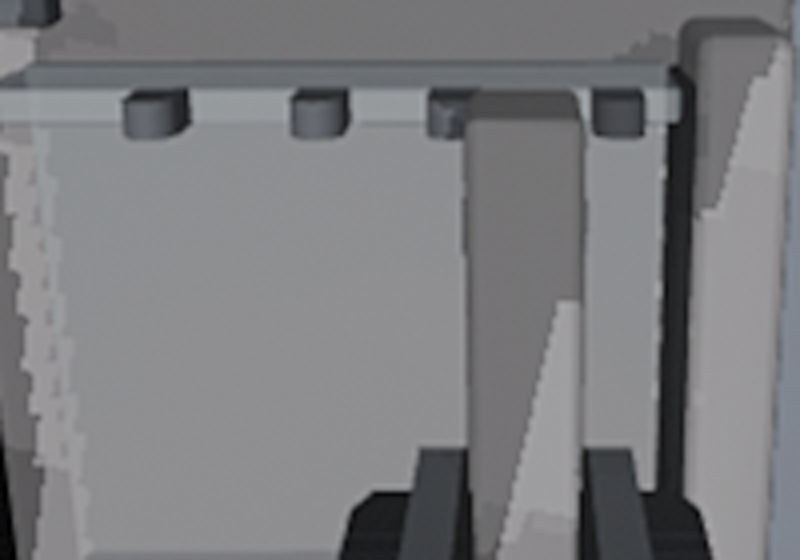

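The crop shows the bar at 467–580 (centre 523), lug 4 centred at 618, lug 2 at 319 and lug 1 at 156. That puts the slot centre at 536, so the bar must go +1.6 mm in tool y. Next I check the lengthwise position.

Run:
```python
from h import *
s=manip.sense(); M=R.from_quat(s['tool_rot']).as_matrix(); t=s['tcp_pos']; print(t)
L=lambda u,v,z: np.round(M.T@(onz('wrist',150+u/4,150+v/4,z,s)-t)*1e3,1)
print('bar end',L(523,91,t[2]-.0047),L(523,121,t[2]+.0153))
print('lugs',[L(u,112,.048) for u in (156,319,454,618)],'wall in/out',L(540,124,.041),L(540,88,.041))
```

```text
[0.56728352 0.2612738  0.08142199]
bar end [50.9  0.6  4.7] [ 51.3   0.6 -15.3]
lugs [array([ 43.2, -48.1,  33.4]), array([ 43.2, -26.5,  33.4]), array([43.3, -8.6, 33.4]), array([43.3, 13.1, 33.4])] wall in/out [40.3  2.9 40.4] [45.3  2.9 40.4]
```

```bash
python3 -m creep '[{"slide":[-0.15,0.16,0],"angular":[0,0,0],"claw":-1},{"slide":[0,0,0],"angular":[0,0,0],"claw":-1},{"slide":[0,0,0.5],"angular":[0,0,0],"claw":-1},{"slide":[0,0,0.6],"angular":[0,0,0],"claw":-1},{"slide":[0,0,0.6],"angular":[0,0,0],"claw":-1},{"slide":[0,0,0.5],"angular":[0,0,0],"claw":-1},{"slide":[0,0,0],"angular":[0,0,0],"claw":-1},{"slide":[0,0,0],"angular":[0,0,0],"claw":-1},{"slide":[0,0,0],"angular":[0,0,0],"claw":-1}]'
python3 - <<'E'
from h import *
s=manip.sense(); M=R.from_quat(s['tool_rot']).as_matrix(); t=s['tcp_pos']
im=snap('wrist','w5.png'); g=im.min(2)
for v in range(172,196,3): print(v,g[v,245:320].tolist())
E
```

```text
t: 9.62
tcp_pos: [0.569, 0.26, 0.0592]
tool_rot: [0.631, 0.776, -0.0, -0.0]
force: [0.5, -0.3, -0.3]
finger_gap: 0.129
gripper_force: 39.9
172 [110, 110, 109, 110, 110, 110, 109, 110, 109, 109, 110, 110, 109, 110, 110, 110, 111, 110, 109, 109, 110, 110, 111, 105, 96, 91, 88, 88, 88, 88, 89, 88, 88, 89, 90, 90, 89, 89, 88, 88, 87, 88, 89, 89, 91, 90, 89, 94, 103, 110, 110, 109, 110, 109, 109, 110, 110, 108, 109, 109, 109, 109, 109, 109, 109, 110, 109, 109, 109, 110, 110, 112, 102, 69, 42]
175 [108, 108, 107, 108, 108, 112, 109, 107, 107, 107, 108, 107, 108, 108, 107, 108, 108, 108, 108, 107, 104, 111, 94, 70, 73, 75, 77, 77, 77, 77, 77, 77, 76, 76, 78, 77, 77, 77, 77, 78, 79, 78, 78, 78, 78, 77, 77, 77, 72, 80, 105, 108, 106, 108, 109, 104, 99, 100, 99, 100, 99, 99, 101, 99, 99, 103, 111, 112, 110, 109, 110, 112, 101, 72, 59]
178 [155, 156, 156, 158, 157, 111, 38, 47, 49, 50, 49, 50, 48, 49, 48, 50, 49, 49, 47, 41, 86, 119, 97, 70, 75, 76, 74, 75, 76, 75, 75, 75, 75, 76, 75, 75, 75, 76, 75, 76, 74, 76, 75, 75, 77, 75, 76, 75, 75, 68, 135, 123, 53, 46, 49, 49, 48, 48, 48, 47, 48, 47, 4
[... 1136 characters left out ...]
119, 90, 75, 67, 62, 55, 56, 56, 54, 62, 67, 75, 80, 108, 131, 121, 102, 103, 111, 118, 120, 118, 118, 119, 119, 119, 119, 119, 119, 119, 119, 119, 119, 119, 119, 119, 119, 119, 119, 119, 119, 118, 120, 115, 108, 91, 132, 139, 109, 99, 87, 86, 97, 102, 99, 95, 98, 101, 83, 81, 84, 104, 137, 146, 143, 145, 144, 105, 35, 29]
193 [145, 145, 145, 144, 145, 145, 145, 145, 145, 145, 145, 146, 146, 146, 146, 146, 145, 145, 146, 148, 126, 98, 103, 111, 119, 119, 118, 118, 118, 118, 119, 118, 118, 119, 118, 120, 119, 119, 118, 119, 119, 119, 118, 119, 119, 119, 118, 119, 116, 107, 89, 126, 147, 144, 144, 144, 143, 143, 143, 143, 143, 143, 144, 144, 143, 143, 144, 143, 143, 143, 146, 144, 104, 36, 28]
```

The bar is now centred between the lugs: gap 264.5–296.5, bar 267.5–294.5. I lower it to seat.

```bash
python3 -m creep '[{"slide":[0,0,0.4],"angular":[0,0,0],"claw":-1},{"slide":[0,0,0.4],"angular":[0,0,0],"claw":-1},{"slide":[0,0,0.3],"angular":[0,0,0],"claw":-1},{"slide":[0,0,0.1],"angular":[0,0,0],"claw":-1},{"slide":[0,0,0],"angular":[0,0,0],"claw":-1},{"slide":[0,0,0],"angular":[0,0,0],"claw":-1}]'
```

```text
t: 10.17
tcp_pos: [0.5689, 0.26, 0.0471]
tool_rot: [0.631, 0.776, -0.0, -0.0]
force: [0.7, -0.3, -0.6]
finger_gap: 0.126
gripper_force: 39.9
```

```bash
python3 -m creep '[{"slide":[0,0,0.1],"angular":[0,0,0],"claw":-1},{"slide":[0,0,0],"angular":[0,0,0],"claw":-1},{"slide":[0,0,0.1],"angular":[0,0,0],"claw":-1},{"slide":[0,0,0],"angular":[0,0,0],"claw":-1},{"slide":[0,0,0],"angular":[0,0,0],"claw":-1}]'
```

```text
t: 10.58
tcp_pos: [0.5691, 0.2601, 0.0457]
tool_rot: [0.631, 0.776, 0.0, 0.0]
force: [-0.3, -0.4, 2.9]
finger_gap: 0.125
gripper_force: 40.2
```

Contact came at the predicted height. I press lightly, release and retreat.

```bash
python3 -m creep '[{"slide":[0,0,0.05],"angular":[0,0,0],"claw":-1},{"slide":[0,0,0],"angular":[0,0,0],"claw":-1},{"slide":[0,0,0],"angular":[0,0,0],"claw":-0.6},{"slide":[0,0,0],"angular":[0,0,0],"claw":-0.3},{"slide":[0,0,0],"angular":[0,0,0],"claw":-0.2},{"slide":[0,0,0],"angular":[0,0,0],"claw":-0.2},{"slide":[0,0,0],"angular":[0,0,0],"claw":-0.2},{"slide":[0,0,-1],"angular":[0,0,0],"claw":-0.2},{"slide":[0,0,-2],"angular":[0,0,0],"claw":-0.2},{"slide":[0,0,-2.5],"angular":[0,0,0],"claw":-0.2}]'
python3 -m creep '[{"slide":[0,0,-2.5],"angular":[0,0,0],"claw":-0.2},{"slide":[0,0,-3],"angular":[0,0,0],"claw":-0.5},{"slide":[0,0,-3],"angular":[0,0,0],"claw":-0.8},{"slide":[0,-2,-2],"angular":[0,0,0],"claw":-1},{"slide":[0,-2,0],"angular":[0,0,0],"claw":-1},{"slide":[0,0,0],"angular":[0,0,0],"claw":-1},{"slide":[0,0,0],"angular":[0,0,0],"claw":-1},{"slide":[0,0,0],"angular":[0,0,0],"claw":-1}]'
python3 - <<'E'
from h import *
s=manip.sense(); M=R.from_quat(s['tool_rot']).as_matrix(); print(s['tcp_pos'],s['force'])
im=snap('wrist','w6.png'); g=im.min(2)
np.save('s6.npy',np.r_[s['tcp_pos'],s['tool_rot']])
P=np.array([.569,.26,.061])
c=viewer.calibration('wrist');f=210/np.tan(np.radians(c['fov_y'])/2)
def proj(p):
    q=np.linalg.inv(c['tool_from_camera'])@np.r_[M.T@(p-s['tcp_pos']),1]; return [round(c['cx']+f*q[0]/-q[2]),round(c['cy']+f*q[1]/q[2])]
th=np.radians(11.8);ex=np.array([np.cos(th),np.sin(th),0]);ey=np.array([-np.sin(th),np.cos(th),0])
o=np.array([.569,.26,0])
a,b=proj(o+ey*.049+[0,0,.061]),proj(o-ey*.049+[0,0,.061]); print(a,b,'knob',proj(o-.172*ex+[0,0,.074]))
for k in (-.0455,-.03,-.02,0,.02,.0445):
    u,v=proj(o+ey*k+[0,0,.061]); print(k,u,v,g[v,u-30:u+31:1].tolist())
E
```

```text
t: 11.42
tcp_pos: [0.5676, 0.2596, 0.0992]
tool_rot: [0.631, 0.776, -0.002, -0.001]
force: [0.0, 0.4, -0.1]
finger_gap: 0.399
gripper_force: 0.0
t: 12.08
tcp_pos: [0.5304, 0.2519, 0.2051]
tool_rot: [0.631, 0.776, 0.0, 0.0]
force: [-0.3, 1.0, -0.6]
finger_gap: 0.002
gripper_force: 0.0
[0.53037309 0.25193062 0.20505776] [-0.32560303  1.03478629 -0.58437627]
[327, 147] [323, 255] knob [124, 208]
-0.0455 323 251 [133, 133, 133, 133, 132, 133, 133, 133, 133, 133, 133, 133, 132, 133, 133, 133, 133, 133, 133, 132, 133, 133, 133, 134, 127, 139, 150, 149, 149, 148, 149, 148, 149, 149, 149, 150, 138, 129, 132, 133, 133, 133, 133, 133, 133, 132, 133, 133, 133, 133, 132, 132, 133, 132, 133, 133, 134, 132, 133, 134, 133]
-0.03 323 236 [79, 77, 94, 112, 116, 115, 115, 115, 115, 116, 114, 114, 118, 102, 74, 66, 69, 70, 70, 69, 71, 107, 108, 92, 73, 121, 156, 159, 157, 156, 156, 156, 157, 157, 157, 157, 159, 124, 70, 67, 71, 70, 68, 82, 116, 128, 116, 102, 76, 39, 30, 107, 138, 152, 158, 156, 156, 156, 157, 156, 155]
-0.02 324 225 [141, 141, 141, 142, 141, 141, 141, 141, 141, 140, 140, 139, 141, 140
[... 445 characters left out ...]
9, 140, 145, 120, 59, 32, 36, 38, 39, 38, 112, 140, 148, 156, 157, 156, 156, 156, 157, 156]
0.02 326 182 [139, 139, 139, 140, 139, 139, 139, 140, 139, 140, 140, 139, 139, 140, 140, 139, 140, 139, 138, 140, 144, 119, 74, 73, 129, 157, 158, 156, 156, 156, 156, 156, 156, 157, 157, 158, 145, 137, 138, 139, 138, 138, 138, 145, 147, 101, 26, 35, 38, 38, 32, 105, 133, 144, 155, 157, 157, 156, 156, 157, 156]
0.0445 327 153 [129, 145, 143, 143, 143, 142, 143, 143, 142, 143, 147, 116, 65, 73, 88, 98, 101, 90, 72, 54, 129, 117, 59, 80, 130, 156, 158, 156, 156, 156, 155, 156, 155, 156, 156, 159, 153, 98, 53, 78, 89, 94, 94, 86, 76, 92, 97, 92, 96, 68, 30, 35, 111, 138, 152, 158, 156, 156, 156, 155, 156]
```

The comb sits between both lug pairs, centred and with a constant image width. Now I measure the bar extents and the knob.

Run:
```python
from h import *
a=np.load('s6.npy'); s={'tcp_pos':a[:3],'tool_rot':a[3:]}
im=cv2.imread('pics/w6.png'); g=im.max(2)
m=(im.min(2)>150)[:,318:330]; col=im.min(2)[135:270,324]; print(col.tolist())
k=(g<60).astype(np.uint8)[150:260,60:240]
n,l,st,ce=cv2.connectedComponentsWithStats(k)
for i in range(1,n):
    if st[i,4]>150: print(st[i],ce[i]+[60,150], [ (60+np.where(l[r]==i)[0].min(),60+np.where(l[r]==i)[0].max(),150+r) for r in range(st[i,1],st[i,1]+st[i,3],3)])
th=np.radians(11.8);ex=np.array([np.cos(th),np.sin(th)]);pv=np.array([.569,.260])-.112*ex; print('pivot',pv)
```

```text
[117, 117, 117, 117, 117, 117, 118, 114, 87, 78, 126, 156, 158, 156, 156, 156, 156, 156, 156, 156, 156, 156, 156, 156, 156, 157, 156, 157, 156, 157, 156, 156, 156, 156, 156, 156, 156, 156, 157, 156, 156, 156, 156, 156, 157, 156, 157, 156, 156, 157, 156, 156, 156, 157, 157, 156, 156, 156, 157, 156, 156, 156, 156, 156, 156, 157, 157, 156, 156, 157, 157, 156, 156, 157, 157, 157, 156, 156, 157, 157, 156, 157, 157, 156, 156, 156, 156, 157, 156, 156, 156, 156, 156, 156, 157, 156, 156, 156, 157, 156, 156, 156, 156, 156, 156, 157, 156, 156, 156, 156, 156, 156, 156, 156, 157, 158, 148, 135, 132, 133, 133, 133, 133, 132, 132, 133, 133, 133, 132, 133, 129, 126, 127, 127, 127]
[  0   0   9  50 181] [ 63.05524862 171.35359116] [(np.int64(64), np.int64(68), 150), (np.int64(64), np.int64(68), 153), (np.int64(64), np.int64(66), 156), (np.int64(63), np.int64(66), 159), (np.int64(63), np.int64(67), 162), (np.int64(62), np.int64(66), 165), (np.int64(62), np.int64(66), 168), (np.int64(61), np.int64(64), 171), (np.int64(61), np.int64(64), 174), (np.int64(60), np.int64(63), 177), (np.int64(60), np.int64(6
[... 1099 characters left out ...]
, np.int64(232), 216), (np.int64(227), np.int64(232), 219), (np.int64(227), np.int64(232), 222), (np.int64(228), np.int64(232), 225), (np.int64(228), np.int64(233), 228), (np.int64(228), np.int64(233), 231), (np.int64(228), np.int64(232), 234), (np.int64(228), np.int64(231), 237)]
[  58   27   95   25 1268] [158.1033123  189.54337539] [(np.int64(136), np.int64(138), 177), (np.int64(134), np.int64(156), 180), (np.int64(126), np.int64(174), 183), (np.int64(121), np.int64(192), 186), (np.int64(118), np.int64(209), 189), (np.int64(118), np.int64(212), 192), (np.int64(118), np.int64(212), 195), (np.int64(121), np.int64(194), 198), (np.int64(192), np.int64(196), 201)]
pivot [0.45936685 0.23709644]
```

Run:
```python
from h import *
a=np.load('s6.npy'); s={'tcp_pos':a[:3],'tool_rot':a[3:]}
M=R.from_quat(s['tool_rot']).as_matrix(); pv=np.array([.4594,.2371])
p=onz('wrist',126,191,.074,s)-M@[.0017,.0011,0]; p=p[:2]; d=p-pv
ang=np.degrees(np.arctan2(d[1],d[0]))%360; print(p,np.linalg.norm(d),ang,'phi',191.8-ang)
k=pv+.06*d/np.linalg.norm(d); print('knob',k)
psi=180+ (ang-180); t=s['tcp_pos'][:2]; D=k-t
e=np.array([M[:2,0],M[:2,1]]); print('tool x,y move now cm',e@D*100)
```

```text
[0.40078555 0.23779658] 0.05861858467341442 179.31912060067992 phi 12.480879399320088
knob [0.39940424 0.237813  ]
tool x,y move now cm [  1.2967454  -13.10876461]
```

The knob is at (0.400, 0.238), so the lever is about 12° off fully open and the tool yaw needed is about 179°. I move over it, then turn.

```bash
python3 -m creep '[{"slide":[0.2,-2,0],"angular":[0,0,0],"claw":0},{"slide":[0.2,-2,0],"angular":[0,0,0],"claw":0},{"slide":[0.2,-2,0],"angular":[0,0,0],"claw":0},{"slide":[0.2,-2,0],"angular":[0,0,0],"claw":0},{"slide":[0.2,-2,0],"angular":[0,0,0],"claw":0},{"slide":[0.2,-2,0],"angular":[0,0,0],"claw":0},{"slide":[0.1,-1.1,0],"angular":[0,0,-0.11],"claw":0},{"slide":[0,0,0],"angular":[0,0,-0.113],"claw":0},{"slide":[0,0,0],"angular":[0,0,-0.113],"claw":0},{"slide":[0,0,0],"angular":[0,0,-0.113],"claw":0}]'
python3 -m creep '[{"slide":[0,0,0],"angular":[0,0,-0.113],"claw":0},{"slide":[0,0,0],"angular":[0,0,-0.113],"claw":0},{"slide":[0,0,0],"angular":[0,0,-0.113],"claw":0},{"slide":[0,0,0],"angular":[0,0,-0.113],"claw":0},{"slide":[0,0,0],"angular":[0,0,-0.113],"claw":0},{"slide":[0,0,0],"angular":[0,0,-0.113],"claw":0},{"slide":[0,0,0],"angular":[0,0,-0.113],"claw":0},{"slide":[0,0,0],"angular":[0,0,-0.113],"claw":0},{"slide":[0,0,0],"angular":[0,0,0],"claw":0},{"slide":[0,0,0],"angular":[0,0,0],"claw":0}]'
python3 - <<'E'
from h import *
s=manip.sense(); r=s['tool_rot']; M=R.from_quat(r).as_matrix(); t=s['tcp_pos']
print(t,np.degrees(2*np.arctan2(r[1],r[0])),np.round(s['q'],2),'to go cm',M.T@(np.array([.3997,.238,.048])-t)*100)
im=snap('wrist','w7.png'); k=(im.max(2)<45).astype(np.uint8); k[330:]=0
n,l,st,ce=cv2.connectedComponentsWithStats(k)
for i in range(1,n):
    if st[i,4]>200: print(st[i],ce[i])
E
```

```text
t: 12.97
tcp_pos: [0.3996, 0.2379, 0.2044]
tool_rot: [0.44, 0.898, -0.0, -0.0]
force: [-0.0, -1.4, -0.4]
finger_gap: 0.498
gripper_force: 0.0
t: 13.8
tcp_pos: [0.3996, 0.2378, 0.2044]
tool_rot: [0.007, 1.0, -0.0, -0.0]
force: [-0.5, -0.5, -0.2]
finger_gap: 0.499
gripper_force: 0.0
[0.39955605 0.23784177 0.20439346] 179.14738611016728 [ 0.3   0.35  1.85 -0.    0.94 -1.26] to go cm [-0.01937865  0.01826632 15.63933802]
[227  31  50  39 571] [251.46059545  51.60595447]
[272 190  18  64 703] [280.34423898 220.11379801]
[ 105  264  131   66 2838] [192.39852008 310.6222692 ]
[ 306  265  152   65 2812] [369.30014225 310.556899  ]
```

The knob and lever line up with the tool axis (u≈280). I descend, checking force.

```bash
python3 -m creep '[{"slide":[0,0,1.5],"angular":[0,0,0],"claw":0},{"slide":[0,0,2],"angular":[0,0,0],"claw":0},{"slide":[0,0,2],"angular":[0,0,0],"claw":0},{"slide":[0,0,2],"angular":[0,0,0],"claw":0},{"slide":[0,0,2],"angular":[0,0,0],"claw":0},{"slide":[0,0,2],"angular":[0,0,0],"claw":0},{"slide":[0,0,1.5],"angular":[0,0,0],"claw":0},{"slide":[0,0,1.5],"angular":[0,0,0],"claw":0},{"slide":[0,0,0.8],"angular":[0,0,0],"claw":0},{"slide":[0,0,0],"angular":[0,0,0],"claw":0}]'
python3 -m creep '[{"slide":[0,0,0],"angular":[0,0,0],"claw":-0.3},{"slide":[0,0,0],"angular":[0,0,0],"claw":-0.6},{"slide":[0,0,0],"angular":[0,0,0],"claw":-1},{"slide":[0,0,0],"angular":[0,0,0],"claw":-1},{"slide":[0,0,0],"angular":[0,0,0],"claw":-1},{"slide":[0,0,0],"angular":[0,0,0],"claw":-1}]' 20
```

```text
t: 14.68
tcp_pos: [0.3983, 0.2375, 0.0503]
tool_rot: [0.007, 1.0, -0.0, -0.001]
force: [-0.5, -0.5, 0.9]
finger_gap: 0.5
gripper_force: 0.0
t: 15.18
tcp_pos: [0.3992, 0.2378, 0.0524]
tool_rot: [0.006, 1.0, 0.0, 0.001]
force: [-0.9, -0.4, 2.4]
finger_gap: 0.162
gripper_force: 21.6
```

Knob gripped. Now I follow the arc: 6° per row, with the shift (−0.033, 0.627) cm.

```bash
python3 -m creep '[{"slide":[-0.033,0.627,0],"angular":[0,0,0.1047],"claw":-1},{"slide":[-0.033,0.627,0],"angular":[0,0,0.1047],"claw":-1},{"slide":[-0.033,0.627,0],"angular":[0,0,0.1047],"claw":-1},{"slide":[-0.033,0.627,0],"angular":[0,0,0.1047],"claw":-1},{"slide":[-0.033,0.627,0],"angular":[0,0,0.1047],"claw":-1}]'
python3 - <<'E'
from h import *
s=manip.sense(); r=s['tool_rot']; d=s['tcp_pos'][:2]-np.array([.4594,.2371]); print(np.linalg.norm(d),np.degrees(np.arctan2(d[1],d[0])),np.degrees(2*np.arctan2(r[1],r[0])),s['force'])
E
```

```text
t: 15.6
tcp_pos: [0.4069, 0.2677, 0.0524]
tool_rot: [0.267, 0.964, -0.0, -0.0]
force: [-0.4, -2.2, 3.7]
finger_gap: 0.158
gripper_force: 21.7
0.060765456886297205 149.7538043420168 149.06035096297558 [-0.36363772 -2.19917236  3.65425091]
```

```bash
python3 -m creep '[{"slide":[-0.033,0.627,0],"angular":[0,0,0.1047],"claw":-1},{"slide":[-0.033,0.627,0],"angular":[0,0,0.1047],"claw":-1},{"slide":[-0.033,0.627,0],"angular":[0,0,0.1047],"claw":-1},{"slide":[-0.033,0.627,0],"angular":[0,0,0.1047],"claw":-1},{"slide":[-0.033,0.627,0],"angular":[0,0,0.1047],"claw":-1},{"slide":[-0.033,0.627,0],"angular":[0,0,0.1047],"claw":-1},{"slide":[-0.033,0.627,0],"angular":[0,0,0.1047],"claw":-1},{"slide":[-0.01,0.5,0],"angular":[0,0,0.08],"claw":-1},{"slide":[0,0,0],"angular":[0,0,0],"claw":-1}]'
python3 - <<'E'
from h import *
s=manip.sense(); r=s['tool_rot']; d=s['tcp_pos'][:2]-np.array([.4594,.2371]); print(np.linalg.norm(d),np.degrees(np.arctan2(d[1],d[0])),np.degrees(2*np.arctan2(r[1],r[0])),s['force'])
E
```

```text
t: 16.35
tcp_pos: [0.4461, 0.2967, 0.0524]
tool_rot: [0.625, 0.781, 0.001, -0.0]
force: [-1.2, 2.8, 4.3]
finger_gap: 0.158
gripper_force: 21.7
0.06103447016816487 102.59872298750523 102.61641405909081 [-1.23108091  2.76501492  4.3410892 ]
```

```bash
python3 -m creep '[{"slide":[0,0.15,0],"angular":[0,0,0.01],"claw":-1},{"slide":[0,0,0],"angular":[0,0,0],"claw":-1},{"slide":[0,0,0],"angular":[0,0,0],"claw":-1}]'; python3 -m creep '[{"slide":[0,0.15,0],"angular":[0,0,0],"claw":-1},{"slide":[0,0,0],"angular":[0,0,0],"claw":-1},{"slide":[0,0,0],"angular":[0,0,0],"claw":-1}]'; python3 -m creep '[{"slide":[0,0.15,0],"angular":[0,0,0],"claw":-1},{"slide":[0,0,0],"angular":[0,0,0],"claw":-1},{"slide":[0,0,0],"angular":[0,0,0],"claw":-1}]'
```

```text
t: 16.6
tcp_pos: [0.4463, 0.2967, 0.0524]
tool_rot: [0.628, 0.778, 0.0, -0.001]
force: [-3.1, 3.5, 5.6]
finger_gap: 0.159
gripper_force: 21.9
t: 16.85
tcp_pos: [0.4469, 0.2968, 0.0524]
tool_rot: [0.628, 0.778, -0.001, -0.001]
force: [-5.8, 3.0, 7.3]
finger_gap: 0.163
gripper_force: 22.0
t: 17.1
tcp_pos: [0.447, 0.2969, 0.0523]
tool_rot: [0.628, 0.778, -0.002, -0.002]
force: [-7.1, 3.4, 9.2]
finger_gap: 0.159
gripper_force: 22.2
```

The lever is at 101.7°, the expected closed direction, and force rises without further motion, so it is on the stop. One more push, then I relax, open and rise.

```bash
python3 -m creep '[{"slide":[0,0.2,0],"angular":[0,0,0],"claw":-1},{"slide":[0,0,0],"angular":[0,0,0],"claw":-1},{"slide":[0,0,0],"angular":[0,0,0],"claw":-1},{"slide":[0,-0.2,0],"angular":[0,0,0],"claw":-1},{"slide":[0,0,0],"angular":[0,0,0],"claw":-0.6},{"slide":[0,0,0],"angular":[0,0,0],"claw":-0.2},{"slide":[0,0,0],"angular":[0,0,0],"claw":0},{"slide":[0,0,0],"angular":[0,0,0],"claw":0},{"slide":[0,0,0],"angular":[0,0,0],"claw":0}]'
python3 -m creep '[{"slide":[0,0,-1],"angular":[0,0,0],"claw":0},{"slide":[0,0,-1.5],"angular":[0,0,0],"claw":0},{"slide":[0,0,-2],"angular":[0,0,0],"claw":0},{"slide":[0,0,-2.5],"angular":[0,0,0],"claw":0},{"slide":[0,0,-2.5],"angular":[0,0,0],"claw":0},{"slide":[0,0,-2.5],"angular":[0,0,0],"claw":0},{"slide":[0,0,-2.5],"angular":[0,0,0],"claw":0},{"slide":[-2,0,-1],"angular":[0,0,0],"claw":0},{"slide":[0,0,0],"angular":[0,0,0],"claw":0},{"slide":[0,0,0],"angular":[0,0,0],"claw":0}]'
python3 - <<'E'
from h import *
s=manip.sense(); r=s['tool_rot']; M=R.from_quat(r).as_matrix(); print(s['tcp_pos'],np.degrees(2*np.arctan2(r[1],r[0])))
im=snap('wrist','w8.png'); np.save('s8.npy',np.r_[s['tcp_pos'],r])
c=viewer.calibration('wrist');f=210/np.tan(np.radians(c['fov_y'])/2)
b=M@[.0017,.0011,0]
def proj(p):
    q=np.linalg.inv(c['tool_from_camera'])@np.r_[M.T@(np.r_[p]+b-s['tcp_pos']),1]; return np.array([c['cx']+f*q[0]/-q[2],c['cy']+f*q[1]/q[2]])
pv=np.array([.4594,.2371]);ex=np.array([.9789,.2045]);ey=np.array([-.2045,.9789])
print('pred knob closed top',proj(np.r_[pv+.06*ey,.074]),'bar ends',[proj(np.r_[pv+.112*ex+k*ey,.061]) for k in(-.049,.049)],'tray -x end',proj(np.r_[pv+.034*ex,.041]))
k=(im.max(2)<45).astype(np.uint8); n,l,st,ce=cv2.connectedComponentsWithStats(k)
for i in range(1,n):
    if st[i,4]>200: print(st[i],ce[i])
for v in (185,): print(im.min(2)[v,250:420].tolist())
E
```

```text
t: 17.85
tcp_pos: [0.4508, 0.2966, 0.0517]
tool_rot: [0.628, 0.778, 0.0, 0.0]
force: [0.5, -0.1, -0.2]
finger_gap: 0.499
gripper_force: 0.0
t: 18.68
tcp_pos: [0.4549, 0.2768, 0.2081]
tool_rot: [0.629, 0.778, 0.001, 0.001]
force: [-0.3, 0.0, -0.2]
finger_gap: 0.498
gripper_force: 0.0
[0.45492978 0.27678252 0.20805411] 102.09873571191456
pred knob closed top [276.90355353 181.50405107] bar ends [array([392.24861877, 290.56017132]), array([403.67162338, 191.69801426])] tray -x end [311.6728926  235.52880434]
[269 167  16  65 415] [277.04819277 189.41686747]
[401 188  16  88 519] [408.31599229 232.85741811]
[ 78 191  30  46 555] [ 93.11351351 213.33153153]
[    0   265   560   155 38986] [276.71215308 370.83668496]
[147, 148, 147, 147, 147, 147, 146, 147, 146, 147, 147, 147, 147, 147, 147, 147, 147, 154, 127, 59, 30, 38, 38, 42, 42, 42, 41, 41, 43, 40, 38, 37, 36, 28, 67, 111, 122, 116, 140, 145, 139, 139, 139, 139, 140, 141, 116, 137, 162, 154, 139, 117, 94, 87, 89, 88, 92, 98, 109, 114, 107, 98, 95, 94, 96, 96, 96, 95, 96, 96, 96, 95, 96, 99, 101, 102, 101, 101, 101, 101, 101, 101, 100, 100, 101, 100, 101, 100, 101, 100, 100, 100, 101, 101, 101, 100, 102, 101, 102, 101, 102, 102, 101, 103, 103, 101, 101, 102, 101, 102, 101, 101, 100, 100, 102, 101, 102, 101, 100, 100, 101, 103, 103, 103, 102, 102, 101, 101, 102, 101, 101, 102, 102, 101, 102, 102, 102, 101, 102, 102, 102, 104, 105, 105, 105, 105, 105, 105, 100, 93, 92, 92, 91, 91, 89, 88, 120, 143, 122, 82, 67, 68, 67, 68, 67, 71, 76, 75, 98, 127]
```

The closed knob is at u≈277, exactly as predicted, and the pads came away clean. Last check is that the comb is unmoved.

Run:
```python
from h import *
a=np.load('s8.npy'); s={'tcp_pos':a[:3],'tool_rot':a[3:]}; M=R.from_quat(s['tool_rot']).as_matrix()
g=cv2.imread('pics/w8.png').min(2)
slot=np.array([.569,.260]);ex=np.array([.9789,.2045]);ey=np.array([-.2045,.9789])
def loc(u,v,z): p=(onz('wrist',u,v,z,s)-M@[.0017,.0011,0])[:2]-slot; return np.round([p@ex*1e3,p@ey*1e3],1)
for v in (195,205,220,240,255):
    r=g[v,370:430].astype(int); d=np.abs(np.diff(r)); print(v,r.tolist(),[(370+i,loc(370+i+.5,v,.061).tolist()) for i in np.where(d>18)[0]])
print('col',[ (v,int(g[v,396])) for v in range(178,200)])
```

```text
195 [129, 149, 144, 144, 144, 144, 144, 145, 147, 105, 40, 43, 64, 81, 94, 104, 107, 104, 89, 68, 68, 74, 76, 75, 71, 93, 137, 158, 160, 159, 158, 159, 158, 157, 158, 159, 159, 160, 135, 99, 98, 100, 91, 89, 100, 72, 28, 85, 128, 149, 159, 159, 159, 158, 158, 158, 158, 159, 158, 158] [(np.int64(370), [-29.1, 45.8]), (np.int64(378), [-22.0, 45.9]), (np.int64(379), [-21.1, 45.9]), (np.int64(381), [-19.3, 45.9]), (np.int64(388), [-13.1, 45.9]), (np.int64(394), [-7.8, 46.0]), (np.int64(395), [-6.9, 46.0]), (np.int64(396), [-6.0, 46.0]), (np.int64(407), [3.8, 46.0]), (np.int64(408), [4.7, 46.0]), (np.int64(414), [10.0, 46.1]), (np.int64(415), [10.9, 46.1]), (np.int64(416), [11.8, 46.1]), (np.int64(417), [12.6, 46.1]), (np.int64(418), [13.5, 46.1])]
205 [141, 141, 141, 141, 141, 141, 141, 140, 140, 140, 141, 141, 141, 141, 146, 115, 64, 66, 71, 66, 75, 81, 76, 71, 99, 139, 158, 160, 159, 159, 158, 159, 158, 158, 158, 161, 164, 122, 40, 32, 34, 37, 33, 36, 38, 34, 100, 135, 151, 160, 159, 158, 158, 158, 157, 159, 158, 159, 155, 139] [(np.int64(384), [-15.8, 36.7]), (np.int64(385), [-14.9, 3
[... 1429 characters left out ...]
59, 159, 159, 159, 158, 158, 158, 160, 164, 123, 39, 33, 36, 34, 34, 36, 36, 46, 113, 148, 158, 161, 159, 158, 158, 158, 158, 157, 157, 157, 141, 129, 130, 129, 130, 130, 129, 130] [(np.int64(381), [-13.9, -11.7]), (np.int64(382), [-13.0, -11.7]), (np.int64(388), [-7.3, -11.7]), (np.int64(389), [-6.4, -11.7]), (np.int64(400), [3.9, -11.6]), (np.int64(401), [4.9, -11.6]), (np.int64(409), [12.4, -11.6]), (np.int64(410), [13.3, -11.6])]
col [(178, 118), (179, 119), (180, 119), (181, 119), (182, 118), (183, 118), (184, 121), (185, 105), (186, 86), (187, 82), (188, 77), (189, 78), (190, 74), (191, 97), (192, 123), (193, 130), (194, 133), (195, 137), (196, 141), (197, 145), (198, 148), (199, 152)]
```

The bar spans about −6.5 to +5 mm at every y, so it is straight, level with z = 61 mm and unmoved. Handing in.

```bash
python3 -c "
from station import ticket; print(ticket.sign_off())"
```

```text
the job is handed in; nothing more can be done
None
```

The job is handed in at about 19 s on the robot's clock: comb_mid is seated in the guides next to the end wall, and the cam lever is on its closed stop. I judged the gate closed from the lever's position and did not inspect the seal itself.

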